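Press open the touch-latch bin and push the spent capsule in

ROBOT

A 6-joint arm with a two-finger parallel gripper is mounted at the origin on the work surface. World frame = base frame: x ahead of the robot, y to its left, z up, the work surface at z = 0. Lengths are in m, angles in rad, forces in N, time in s.
With the tool pointing down it reaches from about 0.375 to 0.975 m from the base axis. Payload 3.8 kg.
Tool frame: the origin (TCP) lies between the finger pads; the fingertips stand 22 mm ahead of it and the grasp point (between the pads) lies 3 mm ahead of it; z points along the fingers, y is the direction in which the jaws open and shut (so a half turn about z gives the same grasp; the last joint's range is limited). The gripper opens to 85 mm and grips with 20 to 120 N. Pads are 22 mm wide; open, the fingers measure 114 mm over their backs; the gripper's body (76 mm by 85 mm) begins 54 mm behind the grasp point. The pads swing forward as they close: fully open they stand 13 mm farther back than shut.
Start: joints at [1.157, 0.264, 1.604, -0, 1.274, -0.037], TCP at [0.248, 0.628, 0.253] pointing down, gripper open.
Joint ranges: [-2.63, 2.63], [-0.94, 2.18], [0.31, 2.57], [-1.31, 4.45], [0, 2.66], [-2.55, 2.55]. Speed limits (rad/s): [2.57, 2.57, 3.14, 3.14, 3.14, 3.14].

INTERFACE

Orientations are given as a rotation vector (axis times angle).
In Python, from workcell import * gives the robot as it stands.
- The arm moves only by the tool step_arm, never from a script. Its argument "motion" is a list that holds one entry, the list of rows, each a list of 7 numbers: the finger opening in m, from 0 to 0.0854, then the shift along the world's x, y, z in m, then the turn, a rotation vector about the world's x, y, z in degrees. A call has exactly 8 rows; each row is the pose to reach, as a shift and turn from the pose measured when the call began; what a row does not reach only later rows make up. A row lasts 1/8 s, in which the tool goes at most 62.5 mm and 10.7 degrees, less where a joint would pass 70% of its speed; a pose out of reach is approached as far as the arm can. A call with a gripper value outside its range is refused whole. The fingers move at their own pace and stop on an object; "newtons" is the grip in N (left out, the last holds). Time passes only in rows, so rows that repeat a pose let the fingers close, or fill a call up. It gives the time, the measured TCP pose, the force and the opening at its end, in the units of the state.
- read_state(): the state, without advancing time (a new reading comes with each control period).
- read_camera(name): name is "scene" or "top" or "wrist"; returns (picture, depth): 384x512x3 uint8, blue, green, red; 384x512 float32, m along the optical axis (not along the pixel's ray), 0 where there is no reading.
- get_calibration(name): a dict with "K" (3x3 intrinsics, pixels), "world_from_camera" (4x4, takes a point from camera to world coordinates). Camera axes: x right, y down, z forward; pixel columns grow to the right and rows downward; lengths in m; the calibration is good to about 2 mm. The wrist camera is an equidistant fisheye: a pixel r from the principal point sees the ray r / f radians off the axis. A picture is of the moment at which its call begins: read the wrist's pose just before it. get_calibration takes no time and is no camera call; for the wrist camera it gives the pose at the moment of the call.
- finish_job(): hands the job in, once; it reports no verdict.
Trained networks look in the newest picture that a camera, given by its name, has taken for a name from the list of things; names that differ only in an ending like _2 or _b are one class to them, and where a whole thing is asked for, a point or a joint stands for the part that bears it (a point fixed in the world has none). Each returns a list of dicts, best first, with "score" (0 to 1); they miss things now and then, are a little off and sometimes report something else, mostly with a low value. They report only what shows in the picture. A call takes as long as a camera call.
- spot_in(camera, thing): "xyz" ([x, y, z] in m, in the coordinates of the camera as it stood for that picture, good to about 4 mm: the middle of the surface that is visible of it).
- regions_of(camera, thing): "region" (384x512 bool, what is visible of it).
The state is a dict: "time": time; "q": joint angles; "joint_vel": joint speeds; "joint_torque": joint torques, N m; "tool_pos": TCP position; "tcp_rot": TCP orientation; "wrist_force": force on the tool from outside, world axes, zero at the start; "torque": the same for the moment, N m; "width": opening from 0.0 (shut) to 1.0 (fully open).
Only numpy, scipy, OpenCV 4.12 (cv2) and the standard library are available. Lean on these libraries where they do the work, as an engineer would, in place of code of your own. Each camera call takes 0.05 s, during which the arm holds its last target. There are 200 camera calls.

TASK

Press the top of the middle front panel of the counter unit inwards until its touch catch lets go, then take your finger away so that the spring tilts the bin out. Then push the spent coffee capsule gently along the counter top with your fingertips, over the front edge and into the open bin. Do not pinch or lift the capsule or anything else, and leave the tray, glasses, canister and spoons where they are.

Things in the scene. Friction and masses are not known exactly. Their poses are not given: they have to be found in the camera images.
- counter: Fixed low counter unit: pale green-speckled slab 360 mm deep (x), 900 wide (y), 20 thick, top 200 mm above the work surface, over three flush wooden fronts. Origin: on the work surface, straight under the middle of the slab's front edge. x points level into the unit (away from the robot), y along the front edge to the left, z up. It stands turned by up to 0.16 rad.
- counter_edge (a point): Middle of the slab's front edge, on its top face (200 mm up); axes as the counter. The three fronts stand before this edge, so their 16 mm thick top edges (175 mm up) show from above; their outer faces are 24 mm out (-x) from it. Only the middle front (220 mm wide, centred) moves: the tilt-out bin's panel. The outer two (334 mm wide) are fixed.
- bin (a joint): Tilt of the bin about a level hinge at its panel's foot (20 mm up). 0 shut and latched; positive: top tilted out to the robot, stop at 0.5 rad; negative: pressed in, stop at -0.05 (7 mm at bin_press). Press the top in about 5 mm or to the stop (3 to 8 N; a brief bump is not enough) to free the catch; as the finger backs off, a damped spring tilts the bin to 0.5 in about 1 s, top edge 75 mm farther out, and keeps it there.
- bin_press (a point): Where to press: on the outer face of the middle panel, midway across, 20 mm below its top edge (155 mm above the work surface when shut). Moves with the bin; with the bin shut its x axis points into the unit.
- bin_in (a point): Centre of the inner floor of the bin's grey bucket, fixed behind the panel: 108 mm front to back (x), 196 wide (y), walls 86 mm high or more, open above. Moves with the bin; z points out of its mouth. Tilted out, the mouth lies open straight in front of the slab's front edge, for 95 mm either side of the middle and about 75 mm outwards.
- capsule: Spent aluminium coffee capsule, standing on its flat wide rim on the slab, between 35 and 80 mm behind its front edge and within 90 mm of its middle: 37 mm across the rim (2 mm thick), tapering from 34 to 29 mm, 29 mm tall, 15 g. Origin: centre of its underside, z up. Thin-walled: a squeeze or downward press of 15 N spoils it.
- tray: Bystander. Round shallow silver tray, 260 mm across, 14 mm high, on the slab at its left or right end; origin centre of its underside.
- glass0: Bystander. Glass tumbler on the tray, 68 mm across, 85 mm tall; origin centre of its underside.
- glass1: Bystander. A second such tumbler on the tray.
- glass2: Bystander. A third such tumbler on the tray.
- canister: Bystander. White sugar canister with a wooden screw-top lid, 100 mm across, 120 mm tall, on the slab at the end away from the tray; origin centre of its underside.
- spoon0: Bystander. Steel teaspoon 140 mm long, lying on the tray near its far rim; its x axis runs along it.
- spoon1: Bystander. Steel teaspoon 140 mm long, lying flat on the slab behind the capsule, roughly along the counter, 170 to 190 mm behind the front edge.

How it is judged:
On the way, in this order (a step that is already met when the one before it is completed fails the run):
1. the bin panel is pressed inwards (value of joint bin below -0.012 rad).
2. the catch has let go and the spring has tilted the bin out, with the capsule still on the counter top (value of joint bin above 0.4 rad and z of capsule in the frame of counter above 0.19 m), for 0.2 s.
3. the capsule is in the bin (x of capsule in the frame of bin_in between -0.065 and 0.06 m and y of capsule in the frame of bin_in between -0.1 and 0.1 m and z of capsule in the frame of bin_in between -0.01 and 0.09 m), for 0.2 s.
At the end, for the whole second after the job is handed in: The bin stands tilted out by more than 0.4 rad and the capsule lies at rest inside its bucket; tray, glasses, canister and spoons are within 20 mm of where they began (all of step 3 and value of joint bin above 0.4 rad and linear speed of capsule below 0.03 m/s and distance of each of tray, glass0, glass1, glass2, canister, spoon0, spoon1 from where it was at the start of the episode below 0.02 m); the robot touches nothing.
It fails at once if the capsule is lifted more than 25 mm off the counter top (z of capsule in the frame of counter above 0.225 m).
It fails at once if the capsule is squeezed or pressed with more than 15 N (contact force between the fingers and capsule above 15 N).
It fails at once if a bystander is shifted by more than 20 mm (distance of any of tray, glass0, glass1, glass2, canister, spoon0, spoon1 from where it was at the start of the episode above 0.02 m).
It fails at once if a glass or the canister is tipped (angle between any of glass0, glass1, glass2, canister's own z axis and vertical above 0.3 rad).
It also fails if it takes over 48 s, if anything falls off the work surface, if the arm or the gripper's body presses on something with over 40 N, if the wrist force passes 120 N, or if a joint passes its speed limit or range.

## Working session

There is one attempt and no reset: what is moved stays moved. The work goes in short steps, Python scripts to look and compute and a tool call to move; the robot and the scene stay as the last step left them, time stands still between calls to the robot, and variables do not carry over. Pictures are saved under pics/ and viewed, on a budget of 10 in all, crops included, one or two more only if the job needs it, and the job is handed in when it is done.

Besides the shell and the picture viewer there is one more tool, called after ">>>" in YAML: its name, and indented under it one key for each argument. step_arm: Moves the arm, as the interface text tells. Its arguments: {"type":"object","properties":{"motion":{"type":"array"},"newtons":{"type":"number"}},"required":["motion"]}

```bash
mkdir -p pics; cat > h.py <<'E'
from workcell import *
import numpy as np, cv2
from scipy.spatial.transform import Rotation as R
def snap(cam,name=None):
    im,d=read_camera(cam); c=get_calibration(cam)
    if name: cv2.imwrite('pics/'+name,im)
    return im,d,np.array(c['K']),np.array(c['world_from_camera'])
def spots(cam,things,T):
    for t in things:
        for s in spot_in(cam,t)[:2]:
            print(cam,t,round(s['score'],2),np.round(T[:3,:3]@s['xyz']+T[:3,3],3))
def cloud(d,K,T):
    v,u=np.indices(d.shape); P=np.stack([(u-K[0,2])/K[0,0]*d,(v-K[1,2])/K[1,1]*d,d],-1)
    W=P@T[:3,:3].T+T[:3,3]; W[d==0]=np.nan; return W
E
python3 - <<'E'
from h import *
s=read_state();print(s)
im,d,K,T=snap('top','top0.png');spots('top',['capsule','bin_press','canister','tray','spoon1'],T)
W=cloud(d,K,T);np.save('top0.npy',W)
# slab cloud
m=abs(W[...,2]-.2)<.008
print(m.sum()); 
# front edge: min x per y bin
P=W[m];ys=np.arange(-.5,.8,.04)
for a in ys:
    q=P[(P[:,1]>a)&(P[:,1]<a+.04)]
    if len(q)>20: print(round(a+.02,2),np.round(np.percentile(q[:,0],[0.5,99.5]),3),len(q))
im,d,K,T=snap('scene','scene0.png');spots('scene',['capsule','bin_press','counter'],T)
E
```

```text
{'time': 0.0, 'q': array([ 1.15710736e+00,  2.64746190e-01,  1.60537214e+00, -1.07808673e-05,
        1.27368811e+00, -3.69081635e-02]), 'joint_vel': array([ 0.00019624, -0.00020474, -0.00275527,  0.00041205, -0.00076537,
        0.00098273]), 'joint_torque': array([ 5.98661227e-04, -5.15117598e+01, -3.67316401e+01,  7.81681297e-05,
        1.29019990e-02,  2.75185581e-07]), 'tool_pos': array([0.24808966, 0.627027  , 0.25196766]), 'tcp_rot': array([-0.58825529, -3.08553149,  0.00339262]), 'wrist_force': array([ 0.44827185, -1.07645669,  0.86760751]), 'torque': array([ 0.01973019,  0.04355995, -0.05154676]), 'width': 0.9948711401999525}
top capsule 0.79 [ 0.59  -0.103  0.229]
top capsule 0.52 [ 0.712 -0.013  0.202]
top bin_press 0.93 [ 0.52  -0.019  0.176]
top canister 0.84 [ 0.626 -0.298  0.327]
top tray 0.73 [ 0.714 -0.09   0.202]
top tray 0.68 [0.729 0.237 0.207]
top spoon1 0.75 [ 0.711 -0.014  0.199]
top spoon1 0.59 [0.754 0.281 0.203]
57843
-0.48 [0.502 0.841] 1691
-0.44 [0.501 0.844] 2943
-0.4 [0.504 0.848] 2330
-0.36 [0.507 0.851] 1991
-0.32 [0.51  0.854] 2086
-0.28 [0.514 0.858] 2457
-0.24 [0.518 0.861] 2942
-0.2 [0.521 0.864] 2937
-0.16 [0.525 0.868] 2928
-0.12 [0.527 0.871] 2780
-0.08 [0.532 0.875] 2887
-0.04 [0.534 0.877] 2929
-0.0 [0.538 0.881] 2911
0.04 [0.541 0.884] 2937
0.08 [0.545 0.887] 2845
0.12 [0.547 0.891] 2875
0.16 [0.55  0.894] 2654
0.2 [0.554 0.898] 2534
0.24 [0.557 0.901] 2000
0.28 [0.561 0.904] 1873
0.32 [0.563 0.908] 1961
0.36 [0.568 0.911] 2190
0.4 [0.57  0.913] 2103
0.44 [0.572 0.656] 59
scene capsule 0.66 [ 0.585 -0.099  0.221]
scene bin_press 0.84 [ 0.516 -0.022  0.116]
scene counter 0.78 [ 0.63  -0.017  0.202]
```

View pics/top0.png

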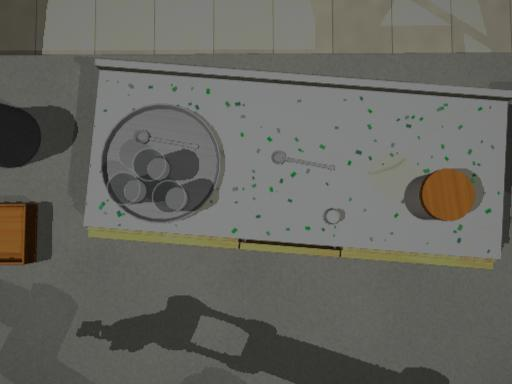

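View pics/scene0.png

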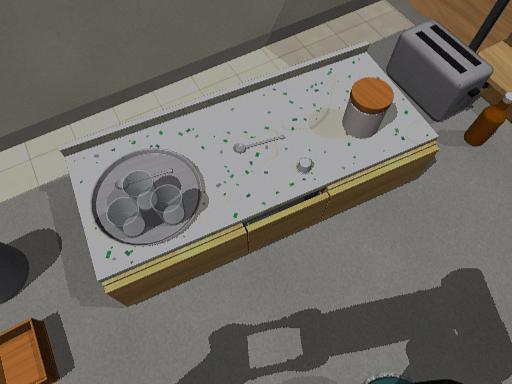

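Top view: the capsule is at pixel (333,215), the middle front spans columns 240–340 at row ~248, the tray is on the left and the canister on the right. The counter is turned by about -0.083 rad, with mid edge at about (0.536, -0.018). The capsule sits at about (61, -80) mm in the counter frame. I'm moving in front of the panel.

>>> step_arm:
  motion:
    - [[0, 0.017, -0.058, 0, 0, 0, 2], [0, 0.034, -0.116, 0, 0, 0, 4], [0, 0.051, -0.174, 0, 0, 0, 6], [0, 0.068, -0.232, 0, 0, 0, 8], [0, 0.085, -0.29, 0, 0, 0, 10], [0, 0.102, -0.348, 0, 0, 0, 12], [0, 0.119, -0.406, 0, 0, 0, 14.5], [0, 0.136, -0.464, 0, 0, 0, 16.8]]
  newtons: 20

```text
time: 1.5
tool_pos: [0.3847, 0.1619, 0.2538]
tcp_rot: [0.128, 3.137, 0.001]
wrist_force: [1.0, -0.2, -0.3]
width: 0.0
```

>>> step_arm:
  motion:
    - [[0, 0.015, -0.04, -0.005, -0.4, -5, 0], [0, 0.03, -0.08, -0.015, -0.9, -10, 0], [0, 0.045, -0.12, -0.03, -1.3, -15, 0], [0, 0.055, -0.15, -0.05, -1.7, -19.9, 0], [0, 0.062, -0.174, -0.07, -1.7, -19.9, 0], [0, 0.065, -0.174, -0.082, -1.7, -19.9, 0], [0, 0.065, -0.174, -0.082, -1.7, -19.9, 0], [0, 0.065, -0.174, -0.082, -1.7, -19.9, 0]]

```text
time: 2.5
tool_pos: [0.4502, -0.0114, 0.1726]
tcp_rot: [0.112, 2.788, -0.021]
wrist_force: [0.2, 0.9, 0.1]
width: -0.0
```

```bash
python3 - <<'E'
from h import *
im,d,K,T=snap('scene','scene1.png');spots('scene',['capsule','bin_press'],T)
im,d,K,T=snap('top');spots('top',['capsule','bin_press'],T)
W=cloud(d,K,T); W0=np.load('top0.npy')
for r in regions_of('top','bin_press')[:1]:
    P=W[r['region']];P=P[abs(P[:,2]-.175)<.01];print(np.round(np.percentile(P,[1,50,99],axis=0),3))
for s in regions_of('top','capsule')[:1]:
    P=W[s['region']];P=P[P[:,2]>.222];print(len(P),P.mean(0),np.percentile(P,[2,98],axis=0))
E
```

```text
scene capsule 0.6 [ 0.585 -0.1    0.218]
scene bin_press 0.73 [ 0.709 -0.018  0.202]
scene bin_press 0.6 [ 0.515 -0.01   0.13 ]
top capsule 0.75 [ 0.589 -0.101  0.227]
top bin_press 0.68 [ 0.519 -0.022  0.174]
[[ 0.502 -0.126  0.168]
 [ 0.518 -0.019  0.175]
 [ 0.533  0.087  0.179]]
145 [ 0.58984004 -0.10625796  0.22848518] [[ 0.5767611  -0.11869755  0.22396597]
 [ 0.60393684 -0.09418726  0.23224877]]
```

View pics/scene1.png

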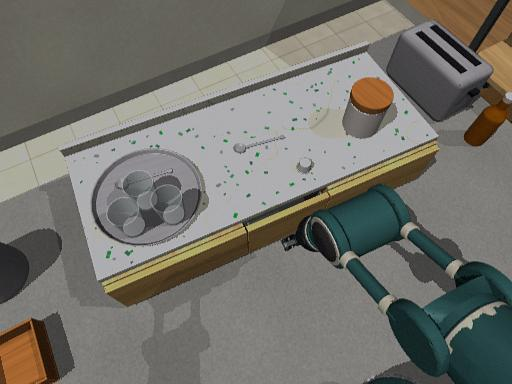

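The gripper (290,243) stands in front of the middle panel, whose mid is at y≈-0.019. Next is a slow press.

>>> step_arm:
  motion:
    - [[0, 0.02, -0.004, 0, 0, 0, 0], [0, 0.034, -0.005, 0, 0, 0, 0], [0, 0.04, -0.006, 0, 0, 0, 0], [0, 0.043, -0.006, 0, 0, 0, 0], [0, 0.045, -0.006, 0, 0, 0, 0], [0, 0.047, -0.006, 0, 0, 0, 0], [0, 0.049, -0.006, 0, 0, 0, 0], [0, 0.05, -0.006, 0, 0, 0, 0]]

```text
time: 3.9
tool_pos: [0.4988, -0.0182, 0.1717]
tcp_rot: [0.113, 2.791, -0.022]
wrist_force: [-5.2, -1.9, 4.1]
width: -0.0
```

>>> step_arm:
  motion:
    - [[0, 0.001, 0, 0, 0, 0, 0], [0, 0.002, 0, 0, 0, 0, 0], [0, 0.003, 0, 0, 0, 0, 0], [0, 0.004, 0, 0, 0, 0, 0], [0, 0.004, 0, 0, 0, 0, 0], [0, 0.004, 0, 0, 0, 0, 0], [0, 0.004, 0, 0, 0, 0, 0], [0, 0.004, 0, 0, 0, 0, 0]]

```text
time: 4.9
tool_pos: [0.5009, -0.0183, 0.1715]
tcp_rot: [0.113, 2.795, -0.023]
wrist_force: [-13.7, -2.0, 10.4]
width: -0.0
```

The force rose to 13.7 N, so the panel is probably at its stop. I'll back off straight, then up.

>>> step_arm:
  motion:
    - [[0, -0.03, 0.002, 0, 0, 0, 0], [0, -0.065, 0.005, 0, 0, 0, 0], [0, -0.095, 0.008, 0.01, 0, 0, 0], [0, -0.105, 0.009, 0.05, 0, 0, 0], [0, -0.105, 0.009, 0.1, 0, 0, 0], [0, -0.105, 0.009, 0.13, 0, 0, 0], [0, -0.105, 0.009, 0.13, 0, 0, 0], [0, -0.105, 0.009, 0.13, 0, 0, 0]]

```text
time: 5.9
tool_pos: [0.3954, -0.0092, 0.3002]
tcp_rot: [0.113, 2.796, -0.022]
wrist_force: [-0.1, -1.1, -0.9]
width: -0.001
```

```bash
python3 - <<'E'
from h import *
im,d,K,T=snap('scene','scene2.png');spots('scene',['capsule','bin_press','bin_in'],T)
im,d,K,T=snap('top');spots('top',['capsule','bin_press','bin_in'],T)
E
```

```text
scene capsule 0.48 [0.664 0.313 0.255]
scene capsule 0.45 [ 0.583 -0.098  0.223]
scene bin_press 0.81 [ 0.528 -0.017  0.065]
scene bin_in 0.87 [ 0.526 -0.015  0.064]
top bin_press 0.75 [ 0.477 -0.017  0.112]
top bin_in 0.61 [ 0.479 -0.02   0.113]
top bin_in 0.29 [0.733 0.236 0.208]
```

View pics/scene2.png

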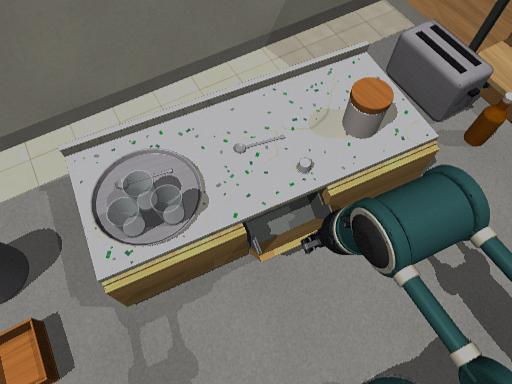

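The bin is open (bucket at about (285,225)) and the capsule still stands at (305,163). I'm moving above and behind the capsule.

>>> step_arm:
  motion:
    - [[0.018, 0.02, -0.01, 0.03, 0.4, 5, 0], [0.018, 0.06, -0.03, 0.05, 0.9, 10, 0], [0.018, 0.11, -0.05, 0.05, 1.3, 15, 0], [0.018, 0.16, -0.08, 0.05, 1.7, 19.9, 0], [0.018, 0.21, -0.1, 0.05, 1.7, 19.9, 0], [0.018, 0.234, -0.114, 0.05, 1.7, 19.9, 0], [0.018, 0.234, -0.114, 0.03, 1.7, 19.9, 0], [0.018, 0.234, -0.114, 0.02, 1.7, 19.9, 0]]

```text
time: 7.3
tool_pos: [0.6282, -0.1227, 0.3179]
tcp_rot: [-0.126, -3.13, -0.001]
wrist_force: [-0.3, -0.4, -0.3]
width: 0.214
```

```bash
python3 - <<'E'
from h import *
print(read_state()['tool_pos'],read_state()['width'])
im,d,K,T=snap('wrist','w0.png')
for s in spot_in('wrist','capsule')[:2]: print(s['score'],T[:3,:3]@s['xyz']+T[:3,3])
im,d,K,T=snap('scene');spots('scene',['capsule'],T)
E
```

```text
[ 0.62817985 -0.12274541  0.31787439] 0.21410517592193565
0.87 [ 0.58119    -0.1104898   0.22647957]
scene capsule 0.69 [ 0.585 -0.1    0.225]
```

View pics/w0.png

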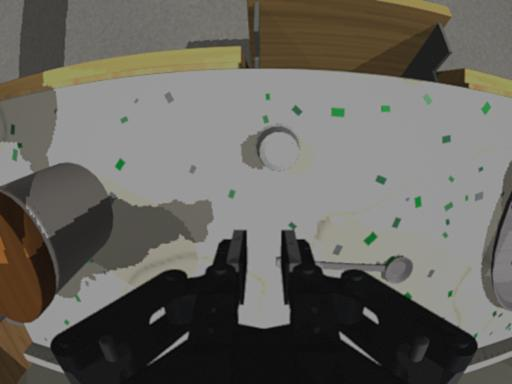

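The capsule (278,150) is between me and the open bin, and the spoon (300–410,268) lies well behind the fingers. I'll turn and lower.

>>> step_arm:
  motion:
    - [[0.018, 0, 0, -0.01, 0, 0, -6], [0.018, 0, 0, -0.025, 0, 0, -13], [0.018, 0, 0, -0.045, 0, 0, -20.5], [0.018, 0, 0, -0.06, 0, 0, -20.5], [0.018, 0, 0, -0.075, 0, 0, -20.5], [0.018, 0, 0, -0.082, 0, 0, -20.5], [0.018, 0, 0, -0.088, 0, 0, -20.5], [0.018, 0, 0, -0.089, 0, 0, -20.5]]

```text
time: 8.5
tool_pos: [0.6286, -0.1227, 0.2315]
tcp_rot: [-0.681, -3.061, -0.001]
wrist_force: [-0.6, -0.9, -0.2]
width: 0.215
```

```bash
python3 - <<'E'
from h import *
im,d,K,T=snap('wrist','w1.png')
for s in spot_in('wrist','capsule')[:1]: print(s['score'],T[:3,:3]@s['xyz']+T[:3,3])
E
```

```text
0.69 [ 0.58192045 -0.10478738  0.2291122 ]
```

View pics/w1.png

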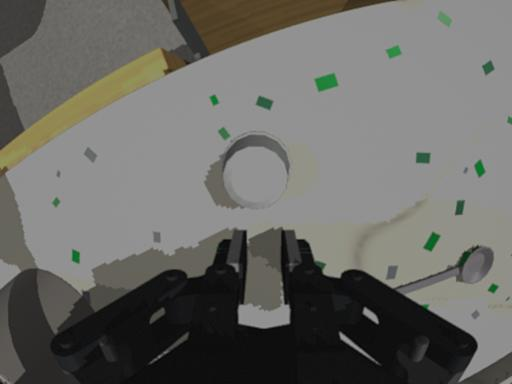

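>>> step_arm:
  motion:
    - [[0.018, -0.001, -0.002, -0.003, 0, 0, 0], [0.018, -0.006, 0.001, -0.003, 0, 0, 0], [0.018, -0.011, 0.003, -0.003, 0, 0, 0], [0.018, -0.016, 0.005, -0.003, 0, 0, 0], [0.018, -0.021, 0.007, -0.003, 0, 0, 0], [0.018, -0.026, 0.01, -0.003, 0, 0, 0], [0.018, -0.031, 0.012, -0.003, 0, 0, 0], [0.018, -0.036, 0.014, -0.003, 0, 0, 0]]

```text
time: 9.6
tool_pos: [0.5926, -0.1086, 0.229]
tcp_rot: [-0.681, -3.062, -0.001]
wrist_force: [0.3, -0.8, 0.7]
width: 0.21
```

```bash
python3 - <<'E'
from h import *
im,d,K,T=snap('wrist','w2.png')
for s in spot_in('wrist','capsule')[:1]: print(s['score'],T[:3,:3]@s['xyz']+T[:3,3])
E
```

```text
0.74 [ 0.56216996 -0.0988233   0.22719483]
```

View pics/w2.png

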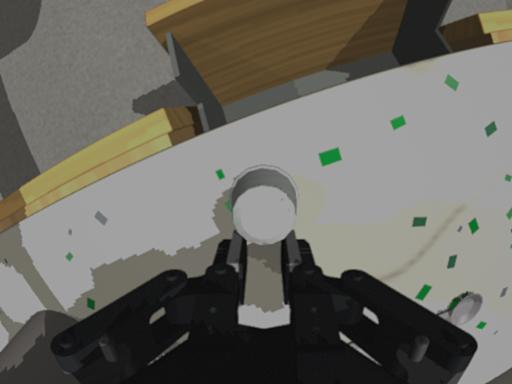

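The capsule sits centred against both fingertips at (264,210) and the bin mouth lies ahead. I'll keep pushing along the same line.

>>> step_arm:
  motion:
    - [[0.018, -0.0045, 0.002, 0, 0, 0, 0], [0.018, -0.009, 0.004, 0, 0, 0, 0], [0.018, -0.0135, 0.0065, 0, 0, 0, 0], [0.018, -0.018, 0.0085, 0, 0, 0, 0], [0.018, -0.0225, 0.0105, 0, 0, 0, 0], [0.018, -0.027, 0.0125, 0, 0, 0, 0], [0.018, -0.0315, 0.015, 0, 0, 0, 0], [0.018, -0.036, 0.017, 0, 0, 0, 0]]

```text
time: 10.7
tool_pos: [0.556, -0.0913, 0.229]
tcp_rot: [-0.681, -3.062, -0.001]
wrist_force: [0.8, -0.8, 0.6]
width: 0.215
```

>>> step_arm:
  motion:
    - [[0.018, -0.0045, 0.002, 0, 0, 0, 0], [0.018, -0.009, 0.004, 0, 0, 0, 0], [0.018, -0.0135, 0.0065, 0, 0, 0, 0], [0.018, -0.018, 0.0085, 0, 0, 0, 0], [0.018, -0.0225, 0.0105, 0, 0, 0, 0], [0.018, -0.027, 0.0125, 0, 0, 0, 0], [0.018, -0.029, 0.0135, 0, 0, 0, 0], [0.018, -0.029, 0.0135, 0, 0, 0, 0]]

```text
time: 11.7
tool_pos: [0.5269, -0.0778, 0.229]
tcp_rot: [-0.681, -3.062, -0.001]
wrist_force: [0.7, 0.6, -0.2]
width: 0.212
```

```bash
python3 - <<'E'
from h import *
im,d,K,T=snap('wrist','w3.png')
for s in spot_in('wrist','capsule')[:2]: print(s['score'],T[:3,:3]@s['xyz']+T[:3,3])
E
```

```text
0.93 [ 0.53614062 -0.07366849  0.08040991]
```

View pics/w3.png

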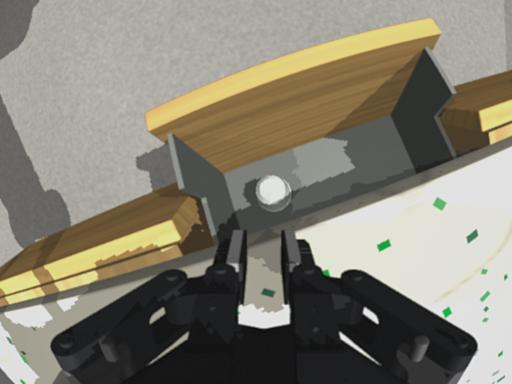

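The capsule stands in the bucket at (273,192), z≈0.08. I'll raise the arm clear and check.

>>> step_arm:
  motion:
    - [[0.018, 0, 0, 0.03, 0, 0, 0], [0.018, 0, 0, 0.07, 0, 0, 0], [0.018, 0, 0, 0.11, 0, 0, 0], [0.018, -0.02, 0, 0.13, 0, 0, 0], [0.018, -0.05, 0, 0.13, 0, 0, 0], [0.018, -0.08, 0, 0.13, 0, 0, 0], [0.018, -0.08, 0, 0.13, 0, 0, 0], [0.018, -0.08, 0, 0.13, 0, 0, 0]]

```text
time: 12.8
tool_pos: [0.4477, -0.0779, 0.3593]
tcp_rot: [-0.681, -3.063, -0.001]
wrist_force: [-0.2, -0.3, 0.9]
width: 0.208
```

```bash
python3 - <<'E'
from h import *
print(read_state()['wrist_force'],read_state()['joint_vel'].round(3))
for i in range(2):
    im,d,K,T=snap('wrist')
    print([(s['score'],(T[:3,:3]@s['xyz']+T[:3,3]).round(3)) for s in spot_in('wrist','capsule')[:1]])
im,d,K,T=snap('scene','s4.png');spots('scene',['capsule','bin_press','canister','spoon1'],T)
E
```

```text
[-0.16803351 -0.30759625  0.88094916] [ 0.003  0.016 -0.008 -0.001  0.001 -0.001]
[(0.68, array([ 0.534, -0.075,  0.078]))]
[(0.61, array([ 0.537, -0.073,  0.078]))]
scene bin_press 0.97 [ 0.514 -0.026  0.076]
scene canister 0.66 [0.716 0.26  0.261]
scene spoon1 0.67 [0.751 0.294 0.21 ]
scene spoon1 0.62 [ 0.71  -0.016  0.201]
```

View pics/s4.png

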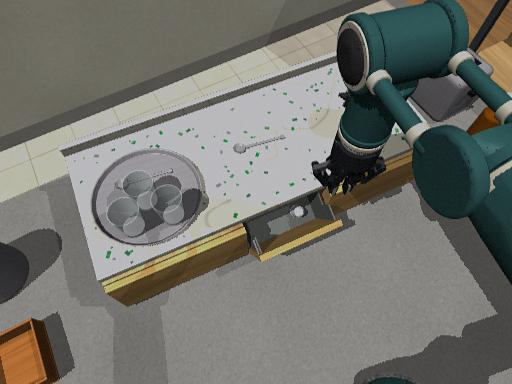

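The capsule is at rest in the open bin at (299,211). The tray, glasses and spoons look unmoved, and the arm is clear.

```bash
python3 -c "
from workcell import *
print(finish_job())"
```

```text
the job is handed in; nothing more can be done
None
```

I pressed the middle panel in until the catch let go, and the spring tilted the bin out with the capsule still on the counter top. I then pushed the capsule over the front edge with two slightly parted fingertips, and it dropped into the bucket. I handed the job in at about 13 s on the robot clock; it reports no verdict.

- **Capsule:** three wrist readings, one before and two after the arm was raised, put it at about (0.535, -0.074, 0.08), agreeing to a few mm. The last picture shows it in the bucket. The network did not find it in that last scene picture.
- **Bin:** the last picture shows it still open. I did not measure the tilt angle.
- **Press force:** it reached 13.7 N along x at the end, above the stated 3 to 8 N, probably because the panel was against its stop.
- **Bystanders:** the tray, glasses and spoons look unmoved in the last picture, and spoon1 measured within a few mm of its start. The arm hid the canister in that picture and the network's canister reading there was a false one, so I did not confirm its final place. By my position estimates the gripper stayed at least 6 cm from it.
- **Arm:** it was clear of everything, with wrist forces below 1 N.

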